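# Wind the bell timer for the next net round

### The job

The next net round is due in 20 minutes, so set the bell timer: press its knob down gently to keep the case from turning on the worktop, and turn the knob clockwise past the top mark (the thick bar at 30 minutes) so that the bell is wound. Then turn it back down to 20 minutes (the second of the two long ticks, counted from the round zero dot) and let go. Leave the timer standing where it is and facing as it does, and leave the other things on the bench alone.

Things in the scene. Friction and masses are not known exactly. Their poses are not given: they have to be found in the camera images.
- timer: mechanical 30-minute bell timer, loose on the worktop: round white case 103 mm across, 38.5 mm high, with a black dial on top, 75 mm high over all, about 0.36 kg. Origin: centre of its underside, z up. Minute scale: black marks on the white rim, 39 to 48 mm from the axis, from the zero dot clockwise: a short tick a minute, a medium one every 5, a long one every 10
- timer_foot: the timer's four rubber feet, 16 mm across, centred 40 mm from its axis; friction on the worktop about 0.6; origin as the timer's. They hardly give (under 1 mm at 20 N). On its own weight the whole timer spins along with the knob instead of winding: press down with 12 to 18 N while turning. Over 25 N on the feet, weight included, is too much
- timer_knob (a point): on the dial's axis, at the upper face of its skirt, 45 mm above the worktop unpressed. The skirt is a flat black disc of 38 mm radius, turning with the knob, on which fingertips can press; on it stands the round ribbed black knob, 40 to 41 mm across, 30 mm high, parallel-sided. Gripped with about 25 N it is turned by friction and may slip a little
- timer_pointer (a point): outer tip of the white pointer line on the dial's skirt, 37.5 mm from the axis; it points at the scale mark of the time set
- timer_zero (a point): centre of the round zero dot on the case's rim, 43.5 mm from the axis, 75 degrees anticlockwise (from above) of the timer's x axis; shows how the case stands and faces
- timer_twenty (a point): on the case's rim at the long tick of 20 minutes, 100 degrees clockwise of the zero dot, 43.5 mm from the axis
- timer_top (a point): on the case's rim at the top mark, a thick bar at 30 minutes, 150 degrees clockwise of the zero dot, 43.5 mm from the axis
- timer_dial (a joint): time set on the dial: 0 at the zero dot, growing as the dial is turned clockwise seen from above, 0.0873 rad (5 degrees) a minute: 1.745 at 20 minutes, 2.618 at the top mark, hard stop at 2.967. It takes about 0.14 to 0.21 N m to wind, 0.06 more while it takes the bell lever along, less to turn back, and stays where it is left
- timer_bell (a joint): bell-winding lever inside the case, out of sight, on the dial's axis: 0 slack. A pin on the dial meets the slack lever at about 24 minutes, felt as extra stiffness, and pushes it along; it stays where it was pushed to. The bell is wound at 0.5 and above, reached when the dial goes past the top mark
- tally_counter: hand tally counter lying on its back, 57 x 71 x 23 mm, within 20 cm of the timer
- ring_pack_a: small flat card packet, 40 x 58 x 17 mm
- wing_rule: short steel rule with an end stop, 18 x 152 x 11 mm
- calliper: steel calliper, 70 x 206 x 8 mm
- balm_pot: round screw-top pot, 58 mm across, 50 mm high
Mind the look-alikes: they are no part of the job. Leave any blue look-alike of the timer alone.

How it is judged:
By the outcome, as a careful person would: the job done as asked, in the order asked, and still so for the second after the job is handed in, with the robot touching nothing.
It also fails if it takes over 61 s, if anything falls off the work surface, if the arm or the gripper's body presses on something with over 40 N, if the wrist force passes 120 N, or if a joint passes its speed limit or range.

### The arm

A 6-joint arm with a two-finger parallel gripper is mounted at the origin on a cart in front of the work surface, level with it; the furniture and walls round the work are solid. World frame = base frame: x ahead of the robot, y to its left, z up, the work surface at z = 0. Lengths are in m, angles in rad, forces in N, time in s.
With the tool pointing down it reaches from about 0.4 to 0.825 m from the base axis. Payload 7 kg.
Tool frame: the origin (TCP) lies where the fingers leave the gripper's body, on its centre line; the fingertips stand 66 mm ahead of it and the grasp point (between the pads) lies 47 mm ahead of it; z points along the fingers, y is the line along which they close (so a half turn about z gives the same grasp; the last joint's range is limited). The gripper opens to 88 mm and grips with 3 to 60 N. Pads are 19 mm wide; open, the fingers measure 130 mm over their backs; the gripper's body (78 mm by 193 mm) begins 47 mm behind the grasp point.
Start: joints at [1.597, 0.359, 0.012, 0, -1.224, -0.288], TCP at [0.175, 0.652, 0.292] pointing down, gripper open.
Joint ranges: [-3.07, 3.07], [-1.43, 2.12], [-1.02, 1.25], [-3.03, 1.67], [-3.05, -0], [-3.03, 3.03]. Speed limits (rad/s): [2.39, 2.39, 3.01, 3.14, 3.14, 3.14].

### API

Orientations are given as a rotation vector (axis times angle).
In Python, from plant import ctrl gives the robot as it stands. The module is installed in compiled form; this text tells all that it offers.
- The arm moves only by the tool arm_command, never from a script. Its argument "commands" is a list of rows, each an object of numbers: "ax", "ay", "az": the turn, a rotation vector about the tool's x, y, z in units of 8 degrees (1.0 is 8 degrees); "tx", "ty", "tz": the shift along the tool's x, y, z in mm; "fingers": the finger opening in mm, from 0 to 87.6. In form: [{"ax": .., "ay": .., "az": .., "tx": .., "ty": .., "tz": .., "fingers": ..}, ...]. A call has 1 to 5 rows; each row shifts and turns the commanded pose from where the row before left it, along the tool's axes as they then stand; what a row does not reach is not made up. A row lasts 1/8 s, in which the tool goes at most 62.5 mm and 10.7 degrees, less where a joint would pass 70% of its speed; a pose out of reach is approached as far as the arm can. A call is refused whole if a number of a shift passes 62.5 or a number of a turn 1, either way. A call with a gripper value outside its range is refused whole. The fingers move at their own pace and stop on an object; "grip_force" is the grip in N (left out, the last holds). Time passes only in rows, so rows that do not move let the fingers close. It gives the time, the measured TCP pose, the force, the opening and the grip force at its end, in the units of the state.
- ctrl.state(): the state, without advancing time (a new reading comes with each control period).
- ctrl.grab_frame(name): name is "side" or "top" or "wrist"; returns the picture (420x560x3 uint8, red, green, blue); there is no depth.
- ctrl.camera_params(name): a dict with "fx", "fy", "cx", "cy" (pixels), "R" (3x3) and "t" (3): a world point X has camera coordinates R X + t. Camera axes: x right, y down, z forward; pixel columns grow to the right and rows downward; lengths in m; the calibration is good to about 2 mm. The wrist camera is an equidistant fisheye: a pixel r from the principal point sees the ray r / f radians off the axis. A picture is of the moment at which its call begins: read the wrist's pose just before it. camera_params takes no time and is no camera call; for the wrist camera it gives the pose at the moment of the call.
- ctrl.finish_job(): hands the job in; it is judged then, once.
The state is a dict: "clock": time; "joints": joint angles; "qd": joint speeds; "joint_efforts": joint torques, N m; "ee_pos": TCP position; "eef_rot": TCP orientation; "force": force on the tool from outside, world axes, zero at the start; "ft_torque": the same for the moment, N m; "finger_gap": finger opening in m; "grip_force": force on a finger pad.
Only numpy, scipy, OpenCV 4.12 (cv2) and the standard library are available. Lean on these libraries where they do the work, as an engineer would, in place of code of your own. Each camera call takes 0.05 s, during which the arm holds its last target. There are 200 camera calls.

## Working session

There is one attempt and no reset: what is moved stays moved. The work goes in short steps, Python scripts to look and compute and a tool call to move; the robot and the scene stay as the last step left them, time stands still between calls to the robot, and variables do not carry over. Pictures are saved under pics/ and viewed, at most 12 in all, crops included, and the job is handed in when it is done.

Besides the shell and the picture viewer there is one more tool, called after "Emit:" as name([rows], argument=value, ...), one row to a line, values as JSON. arm_command: Moves the arm, as the interface text tells. Its arguments: {"type":"object","properties":{"commands":{"type":"array"},"grip_force":{"type":"number"}},"required":["commands"]}

```bash
mkdir -p pics; python3 - <<'E'
from plant import ctrl
import cv2,numpy as np
s=ctrl.state();print(s)
for n in ["top","wrist"]:
    p=ctrl.camera_params(n);print(n,p)
    cv2.imwrite(f"pics/{n}0.png",ctrl.grab_frame(n)[:,:,::-1])
E
```

```text
{'clock': 0.0, 'joints': array([ 1.59707637e+00,  3.59412274e-01,  1.10495601e-02, -3.62426598e-04,
       -1.22412166e+00, -2.88117862e-01]), 'qd': array([-1.05975680e-04, -8.43080206e-04, -2.31745227e-05,  2.85018244e-04,
       -9.10606801e-04, -1.13702066e-04]), 'joint_efforts': array([-5.05669523e-04, -5.82726645e+01,  2.93059945e+01,  6.99714527e+00,
        6.96104922e-03, -1.46141033e-04]), 'ee_pos': array([0.17463134, 0.65161277, 0.29119993]), 'eef_rot': array([ 3.11297685e+00, -4.10087474e-01, -1.13492570e-04]), 'force': array([0.93248969, 0.35918661, 0.58979803]), 'ft_torque': array([ 0.0063737 , -0.02392892, -0.043273  ]), 'grip_force': 0.0, 'finger_gap': 0.08756372960856346}
top {'fx': 514.24317514697, 'fy': 514.24317514697, 'cx': 281.2407989471768, 'cy': 219.3678330249264, 'R': array([[-0.00720746, -0.9999056 , -0.01169833],
       [-0.99570659,  0.00825584, -0.09219671],
       [ 0.09228459,  0.0109836 , -0.99567209]]), 't': array([0.24524237, 0.44214501, 1.02102884])}
wrist {'fx': 325.19226210127806, 'fy': 325.19226210127806, 'cx': 282.69360623755307, 'cy': 207.68491089975603, 'R': array([[-2.58973486e-01, -9.65883988e-01,  9.24429646e-04],
       [-9.23157006e-01,  2.47798783e-01,  2.93899482e-01],
       [-2.84101877e-01,  7.52587798e-02, -9.55835885e-01]]), 't': array([ 0.67467973, -0.03762471,  0.38961451])}
```

View pics/top0.png

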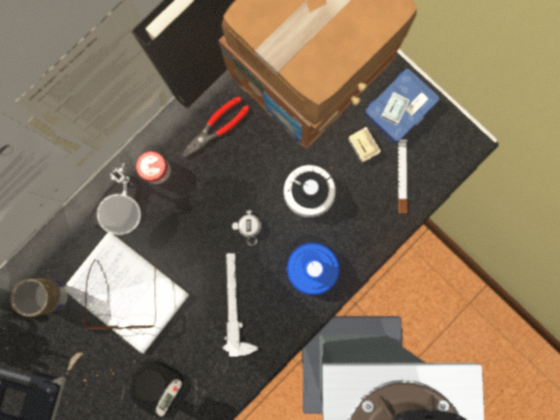

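View pics/wrist0.png

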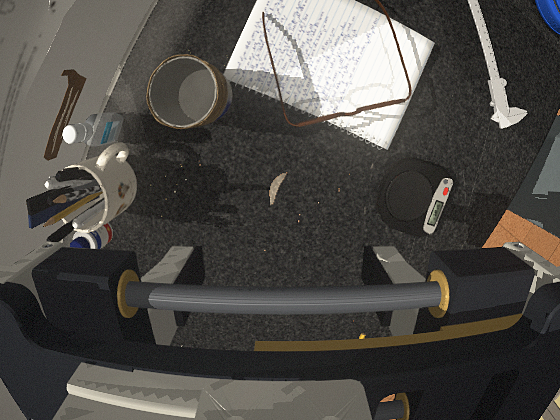

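The top view shows the white timer at about (310,191), with its pointer toward the upper left. The blue look-alike is at (313,269) and the tall box is above the timer. I'll localise the timer next.

```bash
cat > h.py <<'E'
import numpy as np,cv2
from plant import ctrl
from scipy.spatial.transform import Rotation as Ro
def ray(p,u,v,fish):
    d=np.array([(u-p['cx'])/p['fx'],(v-p['cy'])/p['fy']])
    if fish:
        r=np.hypot(*d); c=np.r_[d/r*np.sin(r),np.cos(r)] if r>1e-9 else np.array([0,0,1.])
    else: c=np.r_[d,1]
    R=np.array(p['R']); return -R.T@p['t'],R.T@c
def unproj(p,u,v,z,fish=False):
    o,d=ray(p,u,v,fish); return o+d*(z-o[2])/d[2]
def proj(p,X,fish=False):
    c=np.array(p['R'])@X+p['t']
    if fish:
        t=np.arctan2(np.hypot(c[0],c[1]),c[2]);d=c[:2]/np.hypot(c[0],c[1])*t
    else: d=c[:2]/c[2]
    return np.array([p['fx']*d[0]+p['cx'],p['fy']*d[1]+p['cy']])
def ortho(img,p,cx,cy,z,half=.06,n=600,fish=False):
    "rectified view of plane z; image right=-y, up=+x"
    k=np.linspace(half,-half,n); m=np.zeros((n,n,2),np.float32)
    R=np.array(p['R'])
    X=np.stack(np.broadcast_arrays(cx+k[:,None],cy+k[None,:],z),-1)
    c=X@R.T+p['t']
    if fish:
        r=np.hypot(c[...,0],c[...,1]);s=np.arctan2(r,c[...,2])/r
    else: s=1/c[...,2]
    m[...,0]=p['fx']*c[...,0]*s+p['cx'];m[...,1]=p['fy']*c[...,1]*s+p['cy']
    return cv2.remap(img,m[...,0],m[...,1],cv2.INTER_CUBIC)
E
python3 - <<'E'
from h import *
img=cv2.imread('pics/top0.png');p=ctrl.camera_params('top')
hsv=cv2.cvtColor(img,cv2.COLOR_BGR2HSV)
m=((hsv[...,2]>140)&(hsv[...,1]<60)).astype(np.uint8)
M=np.zeros_like(m);M[160:222,278:342]=m[160:222,278:342]
cs,_=cv2.findContours(M,cv2.RETR_EXTERNAL,cv2.CHAIN_APPROX_NONE)
c=max(cs,key=cv2.contourArea);e=cv2.fitEllipse(c);print(e)
w=np.array([unproj(p,*q[0],.0385)[:2] for q in c])
A=np.c_[2*w,np.ones(len(w))];s=np.linalg.lstsq(A,(w**2).sum(1),rcond=None)[0];print(s[:2],np.sqrt(s[2]+s[0]**2+s[1]**2))
print(ctrl.camera_params('top')['t'])
for n,q,z in [('box base',(308,143),0),('box left',(230,65),0.),('box top',(312,115),.15),('blue',(313,269),.0385),('counter',(249,227),.01),('balm',(152,167),.05),('pack',(364,144),.01)]: print(n,unproj(p,*q,z))
cv2.imwrite('pics/t1.png',ortho(img,p,s[0],s[1],.0385))
wp=ctrl.camera_params('wrist');print('cam c',-np.array(wp['R']).T@wp['t'])
E
```

```text
((308.7934875488281, 190.107177734375), (50.439781188964844, 51.067535400390625), 61.64189910888672)
[0.50117753 0.18599016] 0.051093245748953325
[0.24524237 0.44214501 1.02102884]
box base [0.60651589 0.18473987 0.        ]
box left [0.77755176 0.34894154 0.        ]
box top [0.6214563  0.18333596 0.15      ]
blue [0.34345819 0.17956376 0.0385    ]
counter [0.42996806 0.30814522 0.01      ]
balm [0.54863043 0.49894774 0.05      ]
pack [0.60079295 0.069041   0.01      ]
cam c [0.25068909 0.6316872  0.38291954]
```

View pics/t1.png

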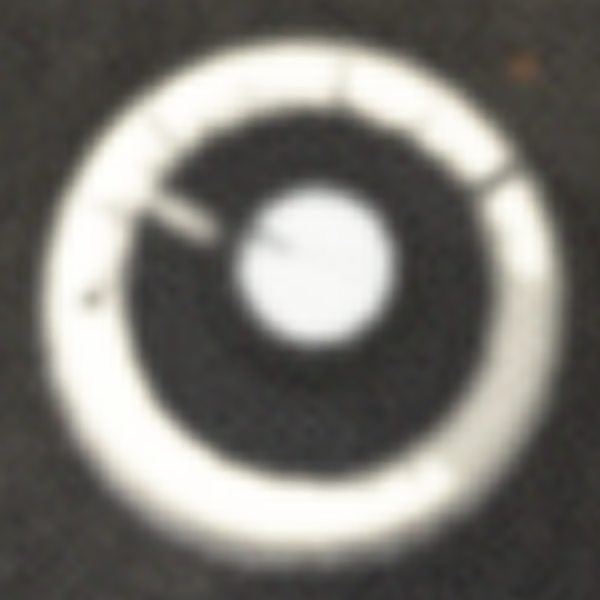

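The rectified view shows the zero dot at (92,298), facing world +y. The 20-minute tick is at (340,85) and the top bar at (497,177). The pointer is near 36°, about 7 minutes. The box corner is only about 105 mm from the timer axis, so I'll check clearances from the side.

```bash
python3 - <<'E'
from h import *
cv2.imwrite("pics/side0.png",ctrl.grab_frame("side")[:,:,::-1])
p=ctrl.camera_params('side');print(-np.array(p['R']).T@p['t'],p['R'][2])
for X in [(.5012,.186,.0385),(.6065,.185,0),(.6065,.185,.2)]:print(proj(p,np.array(X)))
E
```

```text
[-0.03994498 -0.58762797  0.83660225] [ 0.39031454  0.67838788 -0.62245036]
[317.87888788 230.08037971]
[352.67502876 228.65706928]
[360.44439639 161.37307993]
```

View pics/side0.png

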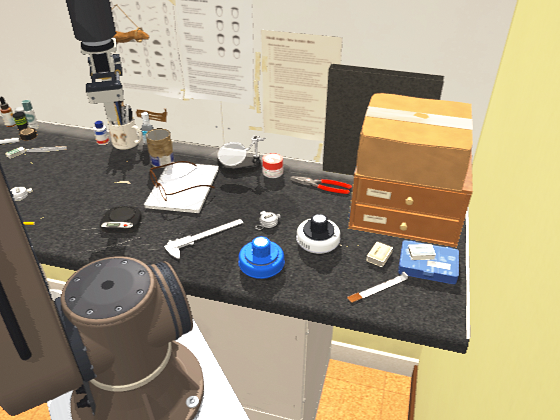

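The side view shows the timer at (318,230). The drawer cabinet's near corner is at (352,228), with a box on top about 0.23 m high. I'll transit at the present height and keep the tool yaw.

Emit:
arm_command([
  {"tx":36.3,"ty":30.4},
  {"tx":36.3,"ty":30.4},
  {"tx":36.3,"ty":30.4},
  {"tx":36.3,"ty":30.4},
  {"tx":36.3,"ty":30.4},
])

```text
schema error: expected keys ax, ay, az, tx, ty, tz, fingers
```

Emit:
arm_command([
  {"tx":36.3,"ty":30.4},
  {"tx":36.3,"ty":30.4},
  {"tx":36.3,"ty":30.4},
  {"tx":36.3,"ty":30.4},
  {"tx":36.3,"ty":30.4},
])

```text
schema error: expected keys ax, ay, az, tx, ty, tz, fingers
```

Emit:
arm_command([
  {"tx":36.3,"ty":30.4},
  {"tx":36.3,"ty":30.4},
  {},
  {},
])

```text
schema error: expected keys ax, ay, az, tx, ty, tz, fingers
```

```bash
cat > look.py <<'E'
import sys
from h import *
n=sys.argv[1]
def look(n,half=.06):
    s=ctrl.state();p=ctrl.camera_params('wrist');im=ctrl.grab_frame('wrist')[:,:,::-1].copy()
    cv2.imwrite(f'pics/{n}.png',im);np.save(f'pics/{n}.npy',p,allow_pickle=True)
    R=Ro.from_rotvec(s['eef_rot']).as_matrix()
    print('t',s['clock'],'pos',s['ee_pos'].round(4),'yaw',np.degrees(np.arctan2(R[1,0],R[0,0])).round(2),'tilt',np.degrees(np.arccos(-R[2,2])).round(2),'F',s['force'].round(2),'gap',s['finger_gap'],'q',s['joints'].round(2))
    return im,p
im,p=look(n)
o=ortho(im,p,.5012,.186,.0385,fish=True)
cv2.imwrite(f'pics/{n}_o.png',o)
h=cv2.resize(im,(560,420))
cv2.imwrite(f'pics/{n}_b.png',np.hstack([cv2.resize(im,(400,300)),cv2.resize(o,(300,300))]) if len(sys.argv)>2 else o)
E
python3 look.py w1
```

```text
t 0.15 pos [0.1746 0.6517 0.2914] yaw -15.0 tilt 0.07 F [-0.12 -0.88 -0.41] gap 0.08747607479189982 q [ 1.6   0.36  0.01 -0.   -1.22 -0.29]
```

View pics/w1.png

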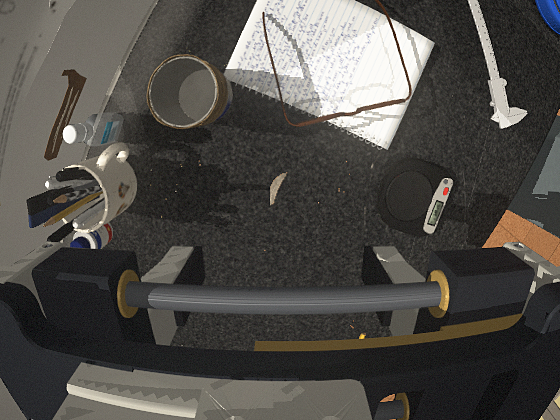

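The moves were refused because every key is required, and the picture is unchanged. I'll resend with all keys.

Emit:
arm_command([
  {"ax":0,"ay":0,"az":0,"tx":36.3,"ty":30.4,"tz":0,"fingers":87},
  {"ax":0,"ay":0,"az":0,"tx":36.3,"ty":30.4,"tz":0,"fingers":87},
  {"ax":0,"ay":0,"az":0,"tx":36.3,"ty":30.4,"tz":0,"fingers":87},
  {"ax":0,"ay":0,"az":0,"tx":36.3,"ty":30.4,"tz":0,"fingers":87},
  {"ax":0,"ay":0,"az":0,"tx":36.3,"ty":30.4,"tz":0,"fingers":87},
])

```text
clock: 0.82
ee_pos: [0.3113, 0.4568, 0.2922]
eef_rot: [-3.115, 0.41, -0.0]
force: [0.1, 0.2, 0.1]
finger_gap: 0.0874
grip_force: 0.0
```

Emit:
arm_command([
  {"ax":0,"ay":0,"az":0,"tx":36.3,"ty":30.4,"tz":0,"fingers":87},
  {"ax":0,"ay":0,"az":0,"tx":36.3,"ty":30.4,"tz":0,"fingers":87},
  {"ax":0,"ay":0,"az":0,"tx":36.3,"ty":30.4,"tz":0,"fingers":87},
  {"ax":0,"ay":0,"az":0,"tx":36.3,"ty":30.4,"tz":0,"fingers":87},
  {"ax":0,"ay":0,"az":0,"tx":36.3,"ty":30.4,"tz":0,"fingers":87},
])

```text
clock: 1.45
ee_pos: [0.4473, 0.263, 0.2923]
eef_rot: [-3.115, 0.41, -0.0]
force: [-0.2, 0.2, 0.6]
finger_gap: 0.0869
grip_force: 0.0
```

Emit:
arm_command([
  {"ax":0,"ay":0,"az":0,"tx":36.3,"ty":30.4,"tz":0,"fingers":87},
  {"ax":0,"ay":0,"az":0,"tx":36.3,"ty":30.4,"tz":0,"fingers":87},
  {"ax":0,"ay":0,"az":0,"tx":0,"ty":0,"tz":0,"fingers":87},
  {"ax":0,"ay":0,"az":0,"tx":0,"ty":0,"tz":0,"fingers":87},
])

```text
clock: 1.95
ee_pos: [0.501, 0.1867, 0.292]
eef_rot: [3.114, -0.412, -0.0]
force: [-0.0, -0.4, 0.2]
finger_gap: 0.0874
grip_force: 0.0
```

```bash
python3 look.py w2 b
```

```text
t 1.95 pos [0.501  0.1867 0.292 ] yaw -15.06 tilt 0.01 F [-0.05 -0.42  0.22] gap 0.08735997913559003 q [ 0.72  0.13 -0.3  -0.   -1.15  0.58]
```

View pics/w2_b.png

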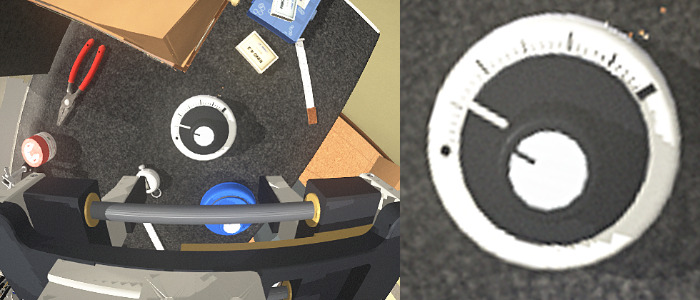

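The wrist view shows the timer clear of everything, with the marks sharp. The zero dot is on the left at (446,150), the 20 tick at (571,42), the top bar at (646,90) and the pointer near 35°. I'll fit the pose numerically.

```bash
cat > fit.py <<'E'
import sys
from h import *
from scipy.optimize import differential_evolution as DE
def samp(g,p,x,y,z,r,a,fish):
    R=np.array(p['R'])
    X=np.stack(np.broadcast_arrays(x+r*np.cos(a),y+r*np.sin(a),z),-1);c=X@R.T+p['t']
    q=np.hypot(c[...,0],c[...,1]);s=np.arctan2(q,c[...,2])/q if fish else 1/c[...,2]
    return cv2.remap(g,(p['fx']*c[...,0]*s+p['cx']).astype(np.float32),(p['fy']*c[...,1]*s+p['cy']).astype(np.float32),cv2.INTER_LINEAR).astype(float)
def fit(im,p,fish=True,c0=(.5012,.186)):
    g=cv2.cvtColor(im,cv2.COLOR_BGR2GRAY)
    deg=np.radians
    bar=deg(np.array([150.])) ; lt=deg(np.array([50.,100.])); md=deg(np.array([25.,75,125]))
    rr=np.linspace(.0405,.0465,5)[:,None]
    wt=deg(np.r_[np.linspace(160,350,40)])
    mid=deg(np.arange(52.5,148,5))
    def cost(v):
        x,y,ph=v; f=lambda r,a:samp(g,p,x,y,.0385,r,ph-a,fish)
        d=f(rr,bar).mean()+f(rr,lt).mean()*1.5+f(.0435,np.zeros((1,1))).mean()+.0*f(rr,md).mean()
        w=f(np.array([.0405,.0435,.0485])[:,None],mid).mean()+f(np.array([.0405,.0435,.0485])[:,None],wt).mean()*2
        return d-1.2*w
    r=DE(cost,[(c0[0]-.008,c0[0]+.008),(c0[1]-.008,c0[1]+.008),(deg(75),deg(105))],seed=1,popsize=25,tol=1e-8,maxiter=150)
    x,y,ph=r.x
    a=np.linspace(-.2,3.2,1701); prof=samp(g,p,x,y,.045,np.linspace(.028,.0365,8)[:,None],ph-a,fish).mean(0)
    prof=prof-np.median(prof); k=np.argmax(cv2.GaussianBlur(prof[None],(0,0),15)[0]); w=np.clip(prof,20,None)-20
    sel=abs(a-a[k])<.08; pt=(a*w)[sel].sum()/w[sel].sum()
    print('timer',r.x[:2].round(4),'zero dir deg',np.degrees(ph).round(2),'pointer',np.degrees(pt).round(2),'deg =',round(np.degrees(pt)/5,2),'min cost',r.fun.round(1),'peak',prof[k].round(0))
    return r.x,pt
if __name__=='__main__':
    n=sys.argv[1];fit(cv2.imread(f'pics/{n}.png'),np.load(f'pics/{n}.npy',allow_pickle=True).item())
E
python3 fit.py w2; python3 - <<'E'
from fit import *
fit(cv2.imread('pics/top0.png'),ctrl.camera_params('top'),False)
E
```

```text
timer [0.5023 0.1848] zero dir deg 91.11 pointer 30.55 deg = 6.11 min cost -496.0 peak 172.0
timer [0.5092 0.194 ] zero dir deg 77.43 pointer 15.82 deg = 3.16 min cost -157.3 peak 46.0
```

Emit:
arm_command([
  {"ax":0,"ay":0,"az":0,"tx":1.4,"ty":1.4,"tz":0,"fingers":52},
  {"ax":0,"ay":0,"az":-1,"tx":0,"ty":0,"tz":0,"fingers":52},
  {"ax":0,"ay":0,"az":-1,"tx":0,"ty":0,"tz":0,"fingers":52},
  {"ax":0,"ay":0,"az":-1,"tx":0,"ty":0,"tz":0,"fingers":52},
  {"ax":0,"ay":0,"az":-1,"tx":0,"ty":0,"tz":0,"fingers":52},
], grip_force=25)

```text
clock: 2.62
ee_pos: [0.5017, 0.186, 0.2923]
eef_rot: [-3.105, -0.474, -0.0]
force: [-0.3, -0.1, 0.2]
finger_gap: 0.0523
grip_force: 0.0
```

Emit:
arm_command([
  {"ax":0,"ay":0,"az":-1,"tx":0,"ty":0,"tz":30,"fingers":52},
  {"ax":0,"ay":0,"az":-1,"tx":0,"ty":0,"tz":30,"fingers":52},
  {"ax":0,"ay":0,"az":-0.88,"tx":0,"ty":0,"tz":30,"fingers":52},
  {"ax":0,"ay":0,"az":0,"tx":0,"ty":0,"tz":30,"fingers":52},
  {"ax":0,"ay":0,"az":0,"tx":0,"ty":0,"tz":0,"fingers":52},
])

```text
clock: 3.25
ee_pos: [0.5007, 0.185, 0.1704]
eef_rot: [2.95, 1.076, -0.007]
force: [0.1, -0.4, 0.4]
finger_gap: 0.0523
grip_force: 0.0
```

```bash
python3 look.py w3 b; python3 fit.py w3
```

```text
t 3.25 pos [0.5007 0.185  0.1704] yaw 40.09 tilt 0.25 F [ 0.06 -0.4   0.35] gap 0.052338324242204484 q [ 0.72  0.24 -0.46 -0.   -0.87  1.55]
timer [0.5022 0.1846] zero dir deg 91.24 pointer 31.03 deg = 6.21 min cost -565.4 peak 184.0
```

View pics/w3_b.png

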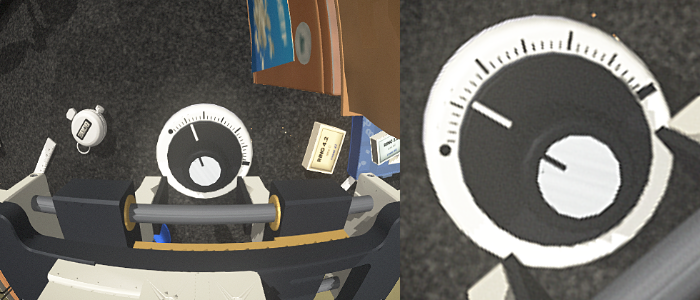

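The view shows the fingers astride the timer and the fit repeats: centre (0.5022, 0.1846), zero at 91.2°, pointer at 31°. I'll descend and grip.

Emit:
arm_command([
  {"ax":0,"ay":0,"az":0,"tx":0.9,"ty":1.3,"tz":20,"fingers":52},
  {"ax":0,"ay":0,"az":0,"tx":0,"ty":0,"tz":20,"fingers":52},
  {"ax":0,"ay":0,"az":0,"tx":0,"ty":0,"tz":12,"fingers":52},
  {"ax":0,"ay":0,"az":0,"tx":0,"ty":0,"tz":0,"fingers":52},
  {"ax":0,"ay":0,"az":0,"tx":0,"ty":0,"tz":0,"fingers":52},
])

```text
clock: 3.92
ee_pos: [0.5041, 0.1852, 0.1211]
eef_rot: [-2.951, -1.076, -0.002]
force: [-0.9, 1.1, -0.6]
finger_gap: 0.0521
grip_force: 0.0
```

Emit:
arm_command([
  {"ax":0,"ay":0,"az":0,"tx":-1.0,"ty":-0.5,"tz":3,"fingers":52},
  {"ax":0,"ay":0,"az":0,"tx":0,"ty":0,"tz":0,"fingers":52},
  {"ax":0,"ay":0,"az":0,"tx":0,"ty":0,"tz":0,"fingers":52},
])

```text
clock: 4.3
ee_pos: [0.5025, 0.1845, 0.1173]
eef_rot: [-2.952, -1.076, -0.0]
force: [0.8, -0.1, -0.1]
finger_gap: 0.0524
grip_force: 0.0
```

Well centred. I'll go down 3 mm more and close.

Emit:
arm_command([
  {"ax":0,"ay":0,"az":0,"tx":0,"ty":0,"tz":3,"fingers":52},
  {"ax":0,"ay":0,"az":0,"tx":0,"ty":0,"tz":0,"fingers":36},
  {"ax":0,"ay":0,"az":0,"tx":0,"ty":0,"tz":0,"fingers":36},
  {"ax":0,"ay":0,"az":0,"tx":0,"ty":0,"tz":0,"fingers":36},
  {"ax":0,"ay":0,"az":0,"tx":0,"ty":0,"tz":0,"fingers":36},
], grip_force=25)

```text
clock: 4.92
ee_pos: [0.5024, 0.1844, 0.1141]
eef_rot: [2.952, 1.075, -0.0]
force: [1.1, -0.7, -1.1]
finger_gap: 0.0393
grip_force: 25.0
```

Emit:
arm_command([
  {"ax":0,"ay":0,"az":0,"tx":0,"ty":0,"tz":1,"fingers":36},
  {"ax":0,"ay":0,"az":0,"tx":0,"ty":0,"tz":0,"fingers":36},
  {"ax":0,"ay":0,"az":0,"tx":0,"ty":0,"tz":0,"fingers":36},
])

```text
clock: 5.3
ee_pos: [0.5026, 0.1845, 0.1138]
eef_rot: [2.952, 1.076, 0.001]
force: [-1.7, -1.7, 5.6]
finger_gap: 0.0397
grip_force: 25.0
```

Emit:
arm_command([
  {"ax":0,"ay":0,"az":0,"tx":0,"ty":0,"tz":1,"fingers":36},
  {"ax":0,"ay":0,"az":0,"tx":0,"ty":0,"tz":0,"fingers":36},
  {"ax":0,"ay":0,"az":0,"tx":0,"ty":0,"tz":0,"fingers":36},
])

```text
clock: 5.68
ee_pos: [0.5027, 0.1845, 0.1134]
eef_rot: [2.951, 1.076, 0.001]
force: [-3.4, -1.3, 12.1]
finger_gap: 0.0399
grip_force: 25.1
```

Emit:
arm_command([
  {"ax":0,"ay":0,"az":0,"tx":0,"ty":0,"tz":0.4,"fingers":36},
  {"ax":0,"ay":0,"az":0.5,"tx":0,"ty":0,"tz":0,"fingers":36},
  {"ax":0,"ay":0,"az":0.5,"tx":0,"ty":0,"tz":0,"fingers":36},
  {"ax":0,"ay":0,"az":0.5,"tx":0,"ty":0,"tz":0,"fingers":36},
])

```text
clock: 6.18
ee_pos: [0.5028, 0.1845, 0.1133]
eef_rot: [3.048, 0.759, 0.002]
force: [-5.2, -1.5, 15.5]
finger_gap: 0.0394
grip_force: 25.1
```

```bash
python3 look.py w4 b; python3 fit.py w4; python3 -c "
from h import *
print(ctrl.state()['ft_torque'])"
```

```text
t 6.175 pos [0.5028 0.1845 0.1133] yaw 27.97 tilt 0.06 F [-5.17 -1.49 15.48] gap 0.03944050354249718 q [ 0.72  0.32 -0.52  0.   -0.73  1.34]
timer [0.5023 0.1852] zero dir deg 91.02 pointer 144.95 deg = 28.99 min cost -390.3 peak 142.0
[-0.72763826  1.73845348  0.0870549 ]
```

View pics/w4_b.png

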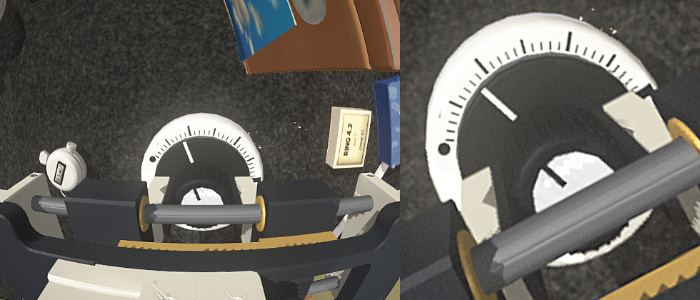

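The pointer moved 12°, to about 43°, with the knob and the case stayed put (zero at 91.0°). The press is 15.5 N. I'll ease off the sideways force and carry on.

Emit:
arm_command([
  {"ax":0,"ay":0,"az":0.5,"tx":-0.5,"ty":-0.2,"tz":0,"fingers":36},
  {"ax":0,"ay":0,"az":0.7,"tx":0,"ty":0,"tz":0,"fingers":36},
  {"ax":0,"ay":0,"az":0.7,"tx":0,"ty":0,"tz":0,"fingers":36},
])

```text
clock: 6.6
ee_pos: [0.5026, 0.1844, 0.1133]
eef_rot: [3.122, 0.348, 0.003]
force: [-2.3, -3.3, 13.6]
finger_gap: 0.0398
grip_force: 25.1
```

Emit:
arm_command([
  {"ax":0,"ay":0,"az":0.7,"tx":-0.1,"ty":0.3,"tz":0.1,"fingers":36},
  {"ax":0,"ay":0,"az":0.7,"tx":0,"ty":0,"tz":0,"fingers":36},
  {"ax":0,"ay":0,"az":0.7,"tx":0,"ty":0,"tz":0,"fingers":36},
  {"ax":0,"ay":0,"az":0.7,"tx":0,"ty":0,"tz":0,"fingers":36},
])

```text
clock: 7.1
ee_pos: [0.5026, 0.1843, 0.1133]
eef_rot: [-3.13, 0.265, -0.003]
force: [-2.9, -2.5, 13.5]
finger_gap: 0.0395
grip_force: 25.1
```

Emit:
arm_command([
  {"ax":0,"ay":0,"az":0.7,"tx":0,"ty":0,"tz":0,"fingers":36},
  {"ax":0,"ay":0,"az":0.7,"tx":0,"ty":0,"tz":0,"fingers":36},
  {"ax":0,"ay":0,"az":0.7,"tx":0,"ty":0,"tz":0,"fingers":36},
  {"ax":0,"ay":0,"az":0.7,"tx":0,"ty":0,"tz":0,"fingers":36},
  {"ax":0,"ay":0,"az":0,"tx":0,"ty":0,"tz":0,"fingers":36},
])

```text
clock: 7.72
ee_pos: [0.5026, 0.1842, 0.1133]
eef_rot: [-3.019, 0.865, -0.002]
force: [-3.4, -3.0, 14.8]
finger_gap: 0.0399
grip_force: 25.1
```

```bash
python3 look.py w5; python3 fit.py w5; python3 -c "
from h import *
print(ctrl.state()['ft_torque'])"
```

```text
t 7.725 pos [0.5026 0.1842 0.1133] yaw -31.99 tilt 0.1 F [-3.43 -3.02 14.77] gap 0.03985674406545962 q [ 0.72  0.32 -0.52  0.   -0.73  0.29]
timer [0.5017 0.1853] zero dir deg 90.31 pointer 103.42 deg = 20.68 min cost -370.6 peak 155.0
[-0.93191297  1.19522398 -0.05275542]
```

The pointer is now at 103° after 72° of turn, with no slip. Next I'll unload, release, swing back and regrip.

Emit:
arm_command([
  {"ax":0,"ay":0,"az":0,"tx":0,"ty":0,"tz":-1.2,"fingers":36},
  {"ax":0,"ay":0,"az":0,"tx":0,"ty":0,"tz":-1.2,"fingers":36},
  {"ax":0,"ay":0,"az":0,"tx":0,"ty":0,"tz":0,"fingers":52},
  {"ax":0,"ay":0,"az":0,"tx":0,"ty":0,"tz":0,"fingers":52},
  {"ax":0,"ay":0,"az":0,"tx":0,"ty":0,"tz":-2,"fingers":52},
])

```text
clock: 8.4
ee_pos: [0.5018, 0.1841, 0.1159]
eef_rot: [3.02, -0.865, -0.0]
force: [0.0, 0.0, 0.2]
finger_gap: 0.0514
grip_force: 0.0
```

Emit:
arm_command([
  {"ax":0,"ay":0,"az":-0.9,"tx":0,"ty":0,"tz":0,"fingers":52},
  {"ax":0,"ay":0,"az":-0.9,"tx":0,"ty":0,"tz":0,"fingers":52},
  {"ax":0,"ay":0,"az":-0.9,"tx":0,"ty":0,"tz":0,"fingers":52},
  {"ax":0,"ay":0,"az":-0.9,"tx":0,"ty":0,"tz":0,"fingers":52},
  {"ax":0,"ay":0,"az":-0.9,"tx":0,"ty":0,"tz":0,"fingers":52},
])

```text
clock: 9.02
ee_pos: [0.502, 0.1842, 0.1162]
eef_rot: [-3.139, -0.117, -0.0]
force: [-0.4, 0.1, 0.2]
finger_gap: 0.0521
grip_force: 0.0
```

Emit:
arm_command([
  {"ax":0,"ay":0,"az":-0.9,"tx":0,"ty":0,"tz":0,"fingers":52},
  {"ax":0,"ay":0,"az":-0.9,"tx":0,"ty":0,"tz":0,"fingers":52},
  {"ax":0,"ay":0,"az":-0.9,"tx":0,"ty":0,"tz":0,"fingers":52},
  {"ax":0,"ay":0,"az":0,"tx":0,"ty":0,"tz":0,"fingers":52},
  {"ax":0,"ay":0,"az":0,"tx":0,"ty":0,"tz":0,"fingers":52},
])

```text
clock: 9.65
ee_pos: [0.502, 0.1841, 0.1161]
eef_rot: [-3.064, -0.693, -0.0]
force: [-0.5, -0.1, 0.3]
finger_gap: 0.052
grip_force: 0.0
```

```bash
python3 look.py w6 b; python3 fit.py w6
```

```text
t 9.65 pos [0.502  0.1841 0.1161] yaw 25.48 tilt 0.01 F [-0.48 -0.09  0.29] gap 0.051981999671891745 q [ 0.72  0.31 -0.52  0.   -0.74  1.3 ]
timer [0.5011 0.1845] zero dir deg 92.04 pointer 103.61 deg = 20.72 min cost -396.3 peak 182.0
```

View pics/w6_b.png

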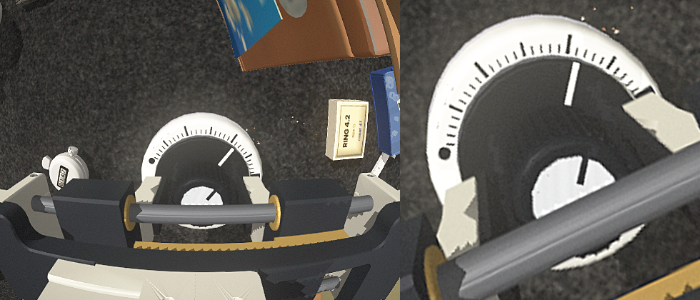

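The pointer now sits just past the 20 tick at about 103.5°, and the case is unmoved. I'll regrip and press.

Emit:
arm_command([
  {"ax":0,"ay":0,"az":0,"tx":0,"ty":0,"tz":2,"fingers":52},
  {"ax":0,"ay":0,"az":0,"tx":0,"ty":0,"tz":0,"fingers":36},
  {"ax":0,"ay":0,"az":0,"tx":0,"ty":0,"tz":0,"fingers":36},
  {"ax":0,"ay":0,"az":0,"tx":0,"ty":0,"tz":0,"fingers":36},
  {"ax":0,"ay":0,"az":0,"tx":0,"ty":0,"tz":0,"fingers":36},
])

```text
clock: 10.32
ee_pos: [0.5018, 0.1841, 0.114]
eef_rot: [-3.063, -0.697, 0.0]
force: [0.0, 0.4, -1.3]
finger_gap: 0.0402
grip_force: 25.0
```

Emit:
arm_command([
  {"ax":0,"ay":0,"az":0,"tx":-0.2,"ty":-0.1,"tz":1,"fingers":36},
  {"ax":0,"ay":0,"az":0,"tx":-0.2,"ty":-0.1,"tz":0.9,"fingers":36},
  {"ax":0,"ay":0,"az":0,"tx":0,"ty":0,"tz":0,"fingers":36},
  {"ax":0,"ay":0,"az":0,"tx":0,"ty":0,"tz":0,"fingers":36},
])

```text
clock: 10.82
ee_pos: [0.5019, 0.1842, 0.1134]
eef_rot: [-3.063, -0.698, -0.002]
force: [-2.7, -1.5, 12.1]
finger_gap: 0.0395
grip_force: 25.1
```

Emit:
arm_command([
  {"ax":0,"ay":0,"az":0.3,"tx":-0.2,"ty":0,"tz":0.4,"fingers":36},
  {"ax":0,"ay":0,"az":0.65,"tx":0,"ty":0,"tz":0,"fingers":36},
  {"ax":0,"ay":0,"az":0.65,"tx":0,"ty":0,"tz":0,"fingers":36},
])

```text
clock: 11.2
ee_pos: [0.502, 0.1842, 0.1133]
eef_rot: [-3.122, -0.348, -0.003]
force: [-2.5, -1.3, 12.3]
finger_gap: 0.0397
grip_force: 25.1
```

Emit:
arm_command([
  {"ax":0,"ay":0,"az":0.65,"tx":0,"ty":0,"tz":0,"fingers":36},
  {"ax":0,"ay":0,"az":0.65,"tx":0,"ty":0,"tz":0,"fingers":36},
  {"ax":0,"ay":0,"az":0.65,"tx":0,"ty":0,"tz":0,"fingers":36},
])

```text
clock: 11.58
ee_pos: [0.502, 0.1841, 0.1133]
eef_rot: [-3.14, 0.078, -0.003]
force: [-2.8, -1.6, 13.6]
finger_gap: 0.0396
grip_force: 25.1
```

Emit:
arm_command([
  {"ax":0,"ay":0,"az":0.65,"tx":0,"ty":0,"tz":0,"fingers":36},
  {"ax":0,"ay":0,"az":0.65,"tx":0,"ty":0,"tz":0,"fingers":36},
  {"ax":0,"ay":0,"az":0.65,"tx":0,"ty":0,"tz":0,"fingers":36},
  {"ax":0,"ay":0,"az":0.65,"tx":0,"ty":0,"tz":0,"fingers":36},
  {"ax":0,"ay":0,"az":0.6,"tx":0,"ty":0,"tz":0,"fingers":36},
])

```text
clock: 12.2
ee_pos: [0.5019, 0.184, 0.1133]
eef_rot: [-3.045, 0.772, -0.002]
force: [-2.5, -1.9, 14.0]
finger_gap: 0.0402
grip_force: 25.1
```

Emit:
arm_command([
  {"ax":0,"ay":0,"az":0,"tx":0,"ty":0,"tz":0,"fingers":36},
])

```text
clock: 12.32
ee_pos: [0.5018, 0.184, 0.1132]
eef_rot: [-3.046, 0.77, -0.002]
force: [-3.1, -2.2, 13.9]
finger_gap: 0.0401
grip_force: 25.1
```

```bash
python3 look.py w7 b; python3 fit.py w7; python3 -c "
from h import *
print(ctrl.state()['ft_torque'])"
```

```text
t 12.325 pos [0.5018 0.184  0.1132] yaw -28.36 tilt 0.08 F [-3.05 -2.21 13.94] gap 0.040108925388943555 q [ 0.72  0.32 -0.52  0.   -0.73  0.36]
timer [0.5007 0.1852] zero dir deg 90.05 pointer 155.97 deg = 31.19 min cost -405.8 peak 132.0
[-0.82725825  1.15602424  0.06157099]
```

View pics/w7_b.png

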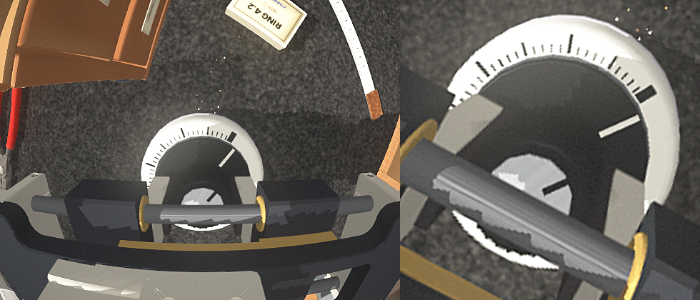

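The pointer is visibly past the thick bar at about 156°, and the case has held. I'll go a few degrees further for margin, then turn back.

Emit:
arm_command([
  {"ax":0,"ay":0,"az":0.4,"tx":0,"ty":0,"tz":0,"fingers":36},
  {"ax":0,"ay":0,"az":0,"tx":0,"ty":0,"tz":0,"fingers":36},
  {"ax":0,"ay":0,"az":-0.4,"tx":0,"ty":0,"tz":0,"fingers":36},
  {"ax":0,"ay":0,"az":-0.65,"tx":0,"ty":0,"tz":0,"fingers":36},
  {"ax":0,"ay":0,"az":-0.65,"tx":0,"ty":0,"tz":0,"fingers":36},
])

```text
clock: 13.0
ee_pos: [0.5019, 0.184, 0.1133]
eef_rot: [-3.103, 0.485, -0.002]
force: [-3.3, -1.8, 13.0]
finger_gap: 0.0401
grip_force: 25.1
```

Emit:
arm_command([
  {"ax":0,"ay":0,"az":-0.65,"tx":0,"ty":0,"tz":0,"fingers":36},
  {"ax":0,"ay":0,"az":-0.65,"tx":0,"ty":0,"tz":0,"fingers":36},
  {"ax":0,"ay":0,"az":-0.65,"tx":0,"ty":0,"tz":0,"fingers":36},
])

```text
clock: 13.38
ee_pos: [0.5019, 0.1841, 0.1133]
eef_rot: [-3.141, 0.059, -0.003]
force: [-2.4, -1.6, 13.0]
finger_gap: 0.0398
grip_force: 25.1
```

Emit:
arm_command([
  {"ax":0,"ay":0,"az":-0.65,"tx":0,"ty":0,"tz":0,"fingers":36},
  {"ax":0,"ay":0,"az":-0.65,"tx":0,"ty":0,"tz":0,"fingers":36},
  {"ax":0,"ay":0,"az":-0.65,"tx":0,"ty":0,"tz":0,"fingers":36},
  {"ax":0,"ay":0,"az":-0.65,"tx":0,"ty":0,"tz":0,"fingers":36},
])

```text
clock: 13.88
ee_pos: [0.5019, 0.1842, 0.1133]
eef_rot: [-3.1, -0.509, -0.003]
force: [-3.2, -0.6, 13.1]
finger_gap: 0.0399
grip_force: 25.1
```

Emit:
arm_command([
  {"ax":0,"ay":0,"az":-0.55,"tx":0,"ty":0,"tz":0,"fingers":36},
  {"ax":0,"ay":0,"az":0,"tx":0,"ty":0,"tz":0,"fingers":36},
  {"ax":0,"ay":0,"az":0,"tx":0,"ty":0,"tz":0,"fingers":36},
])

```text
clock: 14.25
ee_pos: [0.502, 0.1842, 0.1133]
eef_rot: [-3.079, -0.623, -0.003]
force: [-3.0, -0.5, 13.2]
finger_gap: 0.0399
grip_force: 25.1
```

```bash
python3 look.py w8; python3 fit.py w8
```

```text
t 14.25 pos [0.502  0.1842 0.1133] yaw 22.9 tilt 0.11 F [-3.03 -0.47 13.17] gap 0.03985295951777354 q [ 0.72  0.32 -0.52  0.   -0.73  1.25]
timer [0.5014 0.1848] zero dir deg 91.5 pointer 105.82 deg = 21.16 min cost -393.7 peak 178.0
```

Emit:
arm_command([
  {"ax":0,"ay":0,"az":-0.35,"tx":0,"ty":0,"tz":0,"fingers":36},
  {"ax":0,"ay":0,"az":-0.35,"tx":0,"ty":0,"tz":0,"fingers":36},
  {"ax":0,"ay":0,"az":0,"tx":0,"ty":0,"tz":0,"fingers":36},
  {"ax":0,"ay":0,"az":0,"tx":0,"ty":0,"tz":-1.2,"fingers":36},
  {"ax":0,"ay":0,"az":0,"tx":0.3,"ty":0.2,"tz":-1.1,"fingers":36},
])

```text
clock: 14.92
ee_pos: [0.5016, 0.1839, 0.1141]
eef_rot: [-3.045, -0.771, -0.0]
force: [0.3, -0.4, -2.5]
finger_gap: 0.0396
grip_force: 25.0
```

Emit:
arm_command([
  {"ax":0,"ay":0,"az":0,"tx":0,"ty":0,"tz":0,"fingers":52},
  {"ax":0,"ay":0,"az":0,"tx":0,"ty":0,"tz":0,"fingers":52},
  {"ax":0,"ay":0,"az":0,"tx":0,"ty":0,"tz":-15,"fingers":52},
  {"ax":0,"ay":0,"az":0,"tx":0,"ty":0,"tz":-40,"fingers":52},
  {"ax":0,"ay":0,"az":0,"tx":0,"ty":0,"tz":-40,"fingers":52},
])

```text
clock: 15.55
ee_pos: [0.5016, 0.1839, 0.211]
eef_rot: [3.045, 0.772, 0.0]
force: [0.3, 1.0, -0.2]
finger_gap: 0.052
grip_force: 0.0
```

Emit:
arm_command([
  {"ax":0,"ay":0,"az":0,"tx":0,"ty":0,"tz":0,"fingers":52},
  {"ax":0,"ay":0,"az":0,"tx":0,"ty":0,"tz":0,"fingers":52},
  {"ax":0,"ay":0,"az":0,"tx":0,"ty":0,"tz":0,"fingers":52},
])

```text
clock: 15.92
ee_pos: [0.5012, 0.1836, 0.2083]
eef_rot: [3.045, 0.771, -0.002]
force: [0.8, 0.5, -0.6]
finger_gap: 0.0521
grip_force: 0.0
```

```bash
python3 look.py w9; python3 fit.py w9
```

```text
t 15.925 pos [0.5012 0.1836 0.2083] yaw 28.43 tilt 0.09 F [ 0.77  0.52 -0.63] gap 0.05209457572747149 q [ 0.72  0.2  -0.41 -0.   -0.96  1.35]
timer [0.5005 0.1851] zero dir deg 90.7 pointer 100.85 deg = 20.17 min cost -594.3 peak 187.0
```

View pics/w9_o.png

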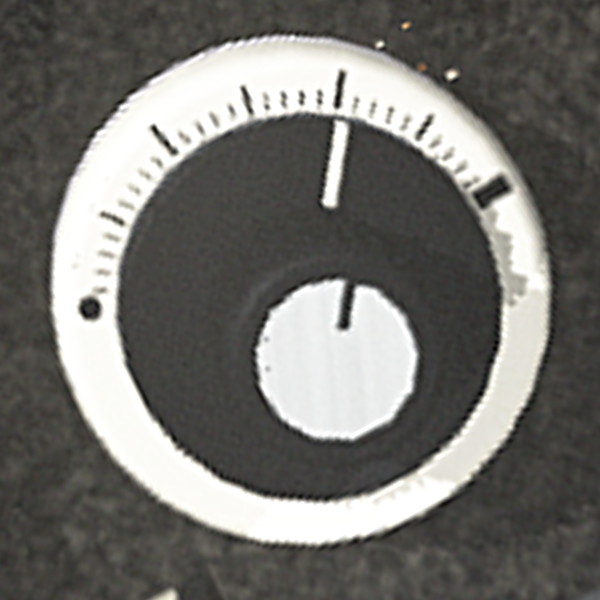

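The clear view shows the pointer at (343,122) in line with the 20-minute long tick at (341,90), reading 20.17 min. The case still stands and faces as before, within about 2 mm and under 1°. The gripper is clear, so I'll hand in.

```bash
python3 -c "
from plant import ctrl
print(ctrl.finish_job())"
```

```text
the job is handed in; nothing more can be done
None
```

The bell timer was wound past the top mark to about 31 minutes and turned back to 20 (last reading 20.2); its case shifted about 2 mm and turned under 1°, nothing else was touched, and the job is handed in.

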